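# Lock the tortilla press ring with the pin key

## Task

Lock the tortilla press: take the red-handled pin key from its rest, seat both its prongs in the two holes of the steel lock ring on top of the press, and only then turn the ring clockwise (seen from above) until its yellow mark points at the red pointer. Let go and leave the key standing fully seated in the ring, and leave the brown jarrito where it stands.

Things in the scene. Friction and masses are not known exactly. Their poses are not given: they have to be found in the camera images.
- pin_key: Steel pin key, red handle, 0.3 kg, upright in a 30 mm high wooden rest; lifts straight out. Origin midway between the prong tips, z up, x along the prong line. Prongs 12 mm thick, 22 mm long, at x = +-38 mm. Crossbar 100 x 40 mm at z 22-36 mm; handle z 36-96 mm, 56 mm (x) by 24 mm (y): grip across y. Same turned half round. The black-handled key (prongs 40 mm apart) does not fit; they swap places.
- ring_top (a point): Top centre of the steel lock ring (136 mm across, 28 mm high) on the grey press, 74 mm above the table. z up, x along the hole line, turning with the ring. Holes: pockets 38 mm either side along x (23 to 52 mm out), 26 mm wide in y, 24 mm deep; seated prong tips are 22 mm below this point, crossbar on the ring. A key plays about 0.2 rad before it drives the ring. Yellow mark on the rim at +y.
- lock_ring (a joint): Turn of the lock ring, rad, growing clockwise from above (its yaw falls as it grows). Starts at 0 to 0.35; at 1.15 the yellow mark meets the red pointer on the press plate; hard stop at 1.35. Turns against steady friction of 0.25 N m and stays where left.
- jarrito: Brown glazed ceramic mug, 85 mm tall, 82 mm across, with an ear handle along its +x, on the table beyond the keys. Origin at the centre of its underside, z up. Not to be disturbed.
Things that resemble listed ones, but are neither listed nor needed, are in the scene too. Leave any purple look-alike of the pin_key alone.

How it is judged:
By the outcome, as a careful person would: the job done as asked, in the order asked, and still so for the second after the job is handed in, with the robot touching nothing.
It also fails if it takes over 42 s, if anything falls off the work surface, if the arm or the gripper's body presses on something with over 40 N, if the wrist force passes 120 N, or if a joint passes its speed limit or range.

## Robot

A 7-joint arm with a two-finger parallel gripper is mounted at the origin on the work surface. World frame = base frame: x ahead of the robot, y to its left, z up, the work surface at z = 0. Lengths are in m, angles in rad, forces in N, time in s.
With the tool pointing down it reaches from about 0.4 to 0.85 m from the base axis. Payload 10.4 kg.
Tool frame: the origin (TCP) lies midway between the tips of the shut fingers; the grasp point (between the pads) lies 19 mm behind it; z points along the fingers, x is the direction in which the jaws open and shut, and the axes are right-handed (so a half turn about z gives the same grasp; the last joint's range is limited). The gripper opens to 85 mm and grips with 20 to 120 N. Pads are 22 mm wide; open, the fingers measure 114 mm over their backs; the gripper's body (76 mm by 85 mm) begins 54 mm behind the grasp point. The pads swing forward as they close: fully open they stand 13 mm farther back than shut.
Start: joints at [1.148, 0.332, -0.065, 1.46, 0.022, 1.35, -0.088], TCP at [0.243, -0.576, 0.231] pointing down, gripper open.
Joint ranges: [-2.6, 2.6], [-0.5, 2.12], [-1.47, 1.34], [0.16, 2.42], [-1.27, 4.41], [0.06, 2.06], [-2.6, 2.6]. Speed limits (rad/s): [2.22, 2.22, 2.79, 2.79, 3.14, 3.14, 3.14].

## Interface

Orientations are given as a unit quaternion [x, y, z, w].
In Python, from workcell import manip, cams gives the robot as it stands.
- The arm moves only by the tool move_arm, never from a script. Its argument "moves" is a list of rows, each a list of 7 numbers: the turn, a rotation vector about the tool's x, y, z in degrees, then the shift along the tool's x, y, z in m, then the finger opening in m, from 0 to 0.0854. A call has 1 to 10 rows; each row is the pose to reach, as a shift and turn from the pose commanded when the call began, along the tool's axes at that moment; what a row does not reach only later rows make up. A row lasts 1/10 s, in which the tool goes at most 50 mm and 8.59 degrees, less where a joint would pass 70% of its speed; a pose out of reach is approached as far as the arm can. A call with a gripper value outside its range is refused whole. The fingers move at their own pace and stop on an object; "grip_force" is the grip in N (left out, the last holds). Time passes only in rows, so rows that repeat a pose let the fingers close. It gives the time, the measured TCP pose, the force and the opening at its end, in the units of the state.
- manip.get_obs(): the state, without advancing time (a new reading comes with each control period).
- cams.camera(name): name is "scene" or "top"; returns the picture (400x640x3 uint8, red, green, blue); there is no depth.
- cams.camera_params(name): a dict with "fx", "fy", "cx", "cy" (pixels), "xyz" and "rotation" of the camera in the world. Camera axes: x right, y up, looking along -z (the intrinsics and any distortion apply to the point x, -y, -z); pixel columns grow to the right and rows downward; lengths in m; the calibration is good to about 2 mm. A picture is of the moment at which its call begins. camera_params takes no time and is no camera call.
- manip.hand_in(): hands the job in, once; it reports no verdict.
The state is a dict: "clock": time; "joint_pos": joint angles; "joint_velocities": joint speeds; "tau": joint torques, N m; "position": TCP position; "ee_rot": TCP orientation; "ft_force": force on the tool from outside, world axes, zero at the start; "torque": the same for the moment, N m; "grip_width": opening from 0.0 (shut) to 1.0 (fully open).
Only numpy, scipy, OpenCV 4.12 (cv2) and the standard library are available. Lean on these libraries where they do the work, as an engineer would, in place of code of your own. Each camera call takes 0.05 s, during which the arm holds its last target. There are 200 camera calls.

## Working session

There is one attempt and no reset: what is moved stays moved. The work goes in short steps, Python scripts to look and compute and a tool call to move; the robot and the scene stay as the last step left them, time stands still between calls to the robot, and variables do not carry over. Pictures are saved under pics/ and viewed, about 8 in all and at most 12, crops included, and the job is handed in when it is done.

Besides the shell and the picture viewer there is one more tool, called after "Request:" by a JSON object that holds its "op" and its "data", one argument or row to a line. move_arm: Moves the arm, as the interface text tells. Its arguments: {"type":"object","properties":{"moves":{"type":"array","items":{"type":"array","items":{"type":"number"}}},"grip_force":{"type":"number"}},"required":["moves"]}

```bash
mkdir -p pics
python3 - <<'E'
from workcell import manip, cams
import cv2
for n in("scene","top"):
    p=cams.camera_params(n);print(n,p)
    cv2.imwrite(f"pics/{n}0.png",cams.camera(n)[:,:,::-1])
print(manip.get_obs())
E
```

```text
scene {'fx': 460.25946625237236, 'fy': 460.25946625237236, 'cx': 321.14517201536603, 'cy': 200.6704321737662, 'xyz': array([ 1.36023246, -0.53810941,  0.69128101]), 'rotation': array([0.41225971, 0.23764942, 0.43108337, 0.76663669])}
top {'fx': 395.6712007982915, 'fy': 395.6712007982915, 'cx': 321.9196696199078, 'cy': 197.4443960230182, 'xyz': array([ 0.45242229, -0.06918812,  1.05389903]), 'rotation': array([-0.03939473,  0.02445003,  0.71468553, -0.69790748])}
{'clock': 0.1, 'joint_pos': array([ 1.14839783,  0.33281535, -0.06473623,  1.46086178,  0.02158245,
        1.34988458, -0.08850707]), 'joint_velocities': array([ 2.68840757e-04, -1.04622443e-03,  1.45929798e-04, -9.25073103e-05,
        2.16066036e-04, -1.11873599e-03, -9.53629394e-04]), 'tau': array([ 2.10466533e-03, -6.26745844e+01,  4.97231889e-02, -3.92431033e+01,
        1.63896242e-02,  7.03641650e-03,  2.22567871e-05]), 'position': array([ 0.24316303, -0.57539429,  0.23058928]), 'ee_rot': array([ 8.33448091e-01, -5.52597389e-01, -5.38742007e-04, -3.40332285e-04]), 'ft_force': array([0.28652561, 0.16601435, 0.00466278]), 'torque': array([0.03301023, 0.03557374, 0.04268805]), 'grip_width': 1.0027938948432435}
```

View pics/scene0.png

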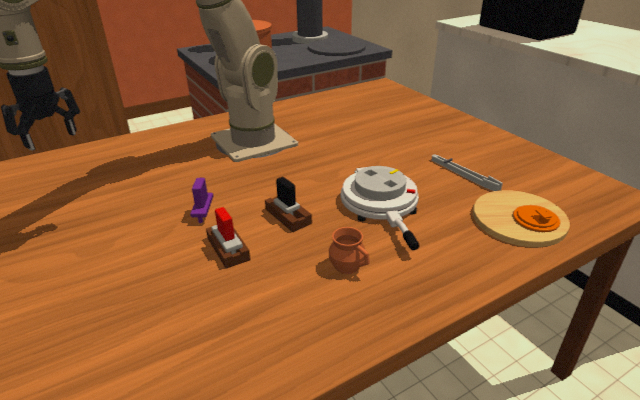

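View pics/top0.png

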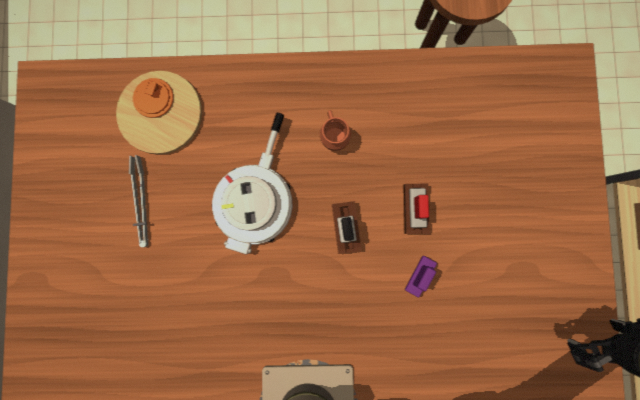

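The scene view shows the red-handled key at (225,225), the black one at (287,195), the purple look-alike at (202,200), the press at (380,190) and the jarrito at (347,250). In the top view they are: red (421,208), black (347,229), purple (422,276), ring (249,204), jarrito (335,133). By the description I choose the red key, and I'll check it in a close crop.

```bash
cat > h.py <<'E'
import numpy as np, cv2
from workcell import manip, cams
from scipy.spatial.transform import Rotation as R
def cam(n):
    p=cams.camera_params(n); return p,R.from_quat(p["rotation"]).as_matrix()
def proj(n,X):
    p,M=cam(n); c=(np.atleast_2d(X)-p["xyz"])@M
    return np.c_[p["cx"]+p["fx"]*c[:,0]/-c[:,2], p["cy"]-p["fy"]*c[:,1]/-c[:,2]]
def unproj(n,uv,z):
    p,M=cam(n); uv=np.atleast_2d(uv).astype(float)
    d=np.c_[(uv[:,0]-p["cx"])/p["fx"],-(uv[:,1]-p["cy"])/p["fy"],-np.ones(len(uv))]@M.T
    return p["xyz"]+d*((z-p["xyz"][2])/d[:,2])[:,None]
def crop(im,x,y,w,h,s): return cv2.resize(im[y:y+h,x:x+w],None,fx=s,fy=s,interpolation=cv2.INTER_CUBIC)
E
python3 - <<'E'
from h import *
t=cv2.imread("pics/top0.png");s=cv2.imread("pics/scene0.png")
a=np.vstack([np.hstack([crop(t,395,175,50,70,5),crop(t,205,160,100,70,5)[:, :500]]),np.hstack([crop(s,200,200,60,70,3.5),crop(s,335,150,100,70,3.5)][:2]+[np.zeros((245,750-560,3),np.uint8)])])
cv2.imwrite("pics/c1.png",a);print(a.shape)
hsv=cv2.cvtColor(t,cv2.COLOR_BGR2HSV)
# red top face in top view
m=((hsv[...,0]<4)|(hsv[...,0]>176))&(hsv[...,1]>200)&(hsv[...,2]>150)
n,l,st,c=cv2.connectedComponentsWithStats(m.astype(np.uint8))
for i in range(1,n):
    if st[i,4]>10: print(st[i],c[i])
print(unproj("top",[[420,208]],.1),unproj("top",[[249,204]],.074),proj("scene",unproj("top",[[420,208]],.1)))
E
```

```text
(595, 750, 3)
[[ 0.50777579 -0.28500476  0.1       ]] [[0.5295168  0.13273966 0.074     ]] [[225.5219034  211.89508408]]
```

View pics/c1.png

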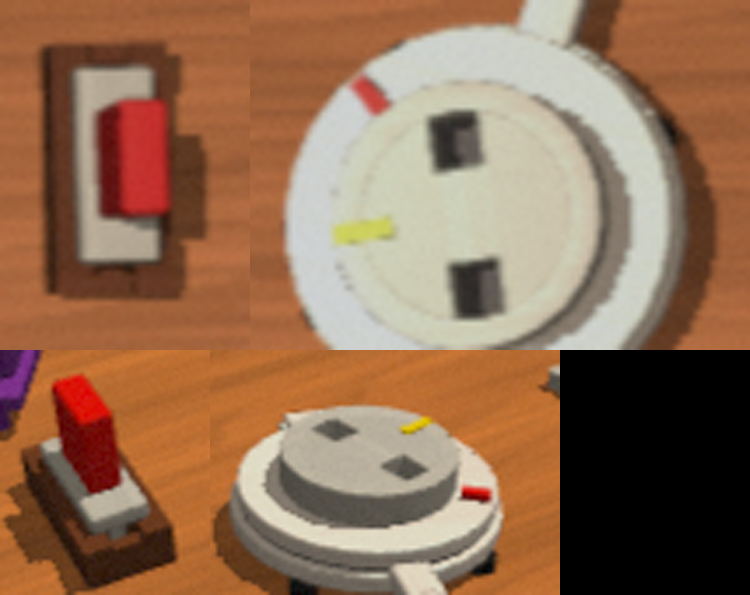

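The crop confirms the choice: an upright red handle with a wide grey crossbar in a wooden rest (red top face about (424,206), crossbar about (418,208)). The ring holes are at about (246,188) and (250,218), the yellow mark at (228,206) and the red pointer at (229,179).

Run:
```python
from h import *
def C(pts,ox,oy): return (np.array(pts,float)+.5)/5-.5+[ox,oy]
def show(n,X): print(n,np.round(X,4))
top=unproj("top",C([[122,100],[166,100],[168,215],[124,213]],395,175),.104)
bar=unproj("top",C([[75,68],[152,66],[158,262],[82,262]],395,175),.044)
for n,q in(("handle",top),("bar",bar)):
    show(n+" c",q.mean(0)); a=(q[0]+q[1]-q[2]-q[3])/2; b=(q[0]+q[3]-q[1]-q[2])/2
    print(" len",np.linalg.norm(a),"wid",np.linalg.norm(b),"yaw",np.degrees(np.arctan2(a[1],a[0])))
H=unproj("top",C([[456.5,141.5],[476.5,289]],155,160),.074)
H=unproj("top",C([[456.5-250,141.5],[476.5-250,289]],205,160),.074)
c=H.mean(0);d=H[0]-H[1];show("ring",c);print("dist",np.linalg.norm(d),"hole yaw",np.degrees(np.arctan2(d[1],d[0])))
y=unproj("top",C([[364-250,231]],205,160),.074)[0]-c
r=unproj("top",C([[369-250,95]],205,160),.048)[0]-c
print("yellow",np.degrees(np.arctan2(y[1],y[0])),np.linalg.norm(y[:2]),"red",np.degrees(np.arctan2(r[1],r[0])),np.linalg.norm(r[:2]))
# scene-camera check
print("scene handle",proj("scene",top),"ring",proj("scene",H))
o=manip.get_obs();M=R.from_quat(o["ee_rot"]).as_matrix();print(M.round(3))
t=np.array([*bar.mean(0)[:2],.23]);print("shift tool",M.T@(t-o["position"]))
```

```text
handle c [ 0.5122 -0.2929  0.104 ]
 len 0.05467002580192352 wid 0.020936830392956823 yaw -1.6238940740285626
bar c [ 0.5126 -0.2925  0.044 ]
 len 0.09939367846854431 wid 0.038736509378486654 yaw -0.6518608573131415
ring [0.5331 0.1355 0.074 ]
dist 0.07468032650783148 hole yaw 7.3763863907755685
yellow 97.48932949345335 0.0518460841539171 red 40.31938068595141 0.08581479531642869
scene handle [[231.36651112 217.12529051]
 [222.30364579 219.90696914]
 [214.28332571 207.75837792]
 [223.14920755 205.38938928]] ring [[390.26011006 182.81235683]
 [370.38763357 171.81283215]]
[[ 0.389 -0.921 -0.001]
 [-0.921 -0.389  0.001]
 [-0.001  0.    -1.   ]]
shift tool [-0.15564035 -0.3583332   0.00077752]
```

Request:
{"op": "move_arm", "data": {
  "moves": [
    [0,0,-85,-0.156,-0.358,0,0.055],
    [0,0,-85,-0.156,-0.358,0,0.055],
    [0,0,-85,-0.156,-0.358,0,0.055],
    [0,0,-85,-0.156,-0.358,0,0.055],
    [0,0,-85,-0.156,-0.358,0,0.055],
    [0,0,-85,-0.156,-0.358,0,0.055],
    [0,0,-85,-0.156,-0.358,0,0.055],
    [0,0,-85,-0.156,-0.358,0,0.055],
    [0,0,-85,-0.156,-0.358,0,0.055],
    [0,0,-85,-0.156,-0.358,0,0.055]
  ]
}}

```text
clock: 1.1
position: [0.5132, -0.2909, 0.2308]
ee_rot: [0.987, 0.16, -0.0, -0.0]
ft_force: [-0.3, -0.7, 1.1]
grip_width: 0.646
```

Request:
{"op": "move_arm", "data": {
  "moves": [
    [0,0,-71,0,0,0,0.055],
    [0,0,-71,0,0,0,0.055],
    [0,0,-71,0,0,0,0.055],
    [0,0,-71,0,0,0,0.055],
    [0,0,-71,0,0,0,0.055],
    [0,0,-71,0,0,0,0.055],
    [0,0,-71,0,0,0,0.055],
    [0,0,-71,0,0,0,0.055],
    [0,0,-71,0,0,0,0.055],
    [0,0,-71,0,0,0,0.055]
  ]
}}

```text
clock: 2.1
position: [0.5121, -0.2927, 0.2309]
ee_rot: [0.714, 0.7, -0.0, -0.0]
ft_force: [0.6, -0.6, -0.2]
grip_width: 0.643
```

```bash
cat > st.py <<'E'
from h import *
import sys
def state(tx,ty,tz):
    o=manip.get_obs();M=R.from_quat(o["ee_rot"]).as_matrix();p=o["position"]
    print("t",o["clock"],"pos",p.round(4),"yaw",np.degrees(np.arctan2(M[1,0],M[0,0])).round(2),"tilt",M[:,2].round(3),"F",o["ft_force"].round(1),"T",o["torque"].round(2),"w",o["grip_width"].__round__(3),"q",o["joint_pos"].round(2))
    print("tool shift",(M.T@(np.array([tx,ty,tz])-p)).round(4))
if __name__=="__main__": state(*map(float,sys.argv[1:4]))
E
python3 st.py .5125 -.2927 .059; python3 -c "
from h import *
cv2.imwrite('pics/a0.png',np.hstack([crop(cams.camera('scene')[:,:,::-1],170,140,110,130,3.5),crop(cams.camera('top')[:,:,::-1],370,150,110,130,3.5)]))"
```

```text
t 2.1 pos [ 0.5121 -0.2927  0.2309] yaw 88.93 tilt [-0.001  0.    -1.   ] F [ 0.6 -0.6 -0.2] T [-0.03  0.02 -0.02] w 0.643 q [ 0.95  0.32 -0.63  1.53  0.19  1.35  1.86]
tool shift [-1.000e-04  5.000e-04  1.719e-01]
```

View pics/a0.png

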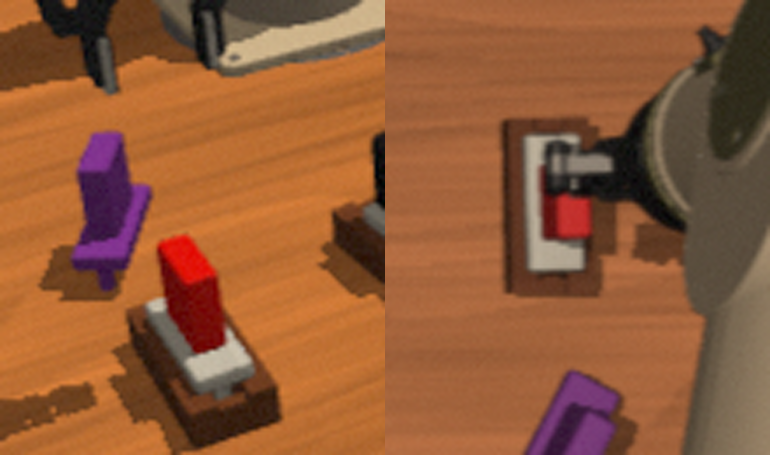

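The fingers (scene tips about (201,166) and (231,158)) straddle the red key's line. I'm going down.

Request:
{"op": "move_arm", "data": {
  "moves": [
    [0,0,0,0,0,0.04,0.055],
    [0,0,0,0,0,0.08,0.055],
    [0,0,0,0,0,0.11,0.055],
    [0,0,0,0,0,0.13,0.055],
    [0,0,0,0,0,0.15,0.055],
    [0,0,0,0,0,0.165,0.055],
    [0,0,0,0,0,0.172,0.055],
    [0,0,0,0,0,0.172,0.055]
  ]
}}

```text
clock: 3.0
position: [0.512, -0.2925, 0.0587]
ee_rot: [0.714, 0.7, -0.0, -0.001]
ft_force: [-0.2, 0.5, 0.7]
grip_width: 0.645
```

```bash
python3 st.py .5125 -.2927 .059; python3 -c "
from h import *
cv2.imwrite('pics/a1.png',crop(cams.camera('scene')[:,:,::-1],170,150,110,110,5))"
```

```text
t 3.0 pos [ 0.512  -0.2925  0.0587] yaw 88.89 tilt [-0.001  0.001 -1.   ] F [-0.2  0.5  0.7] T [ 0.04  0.   -0.01] w 0.645 q [ 0.91  0.48 -0.58  1.71  0.3   1.04  1.78]
tool shift [-0.0002  0.0005 -0.0003]
```

View pics/a1.png

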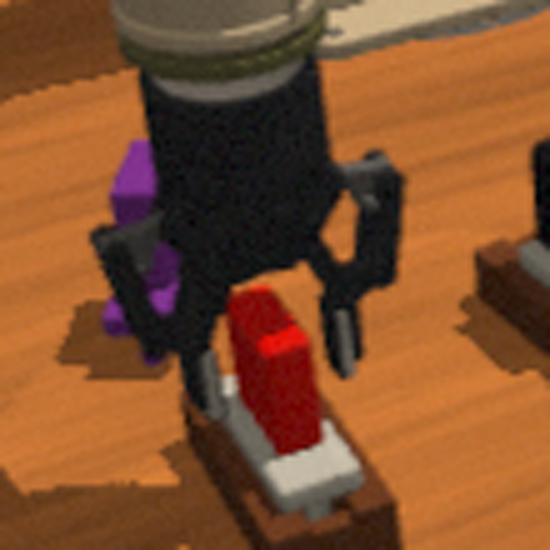

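The fingers stand either side of the red handle (tips at scene (212,232) and (239,224)), clear of the crossbar. Closing now.

Request:
{"op": "move_arm", "data": {
  "moves": [
    [0,0,0,0,0,0,0.03],
    [0,0,0,0,0,0,0.01],
    [0,0,0,0,0,0,0.01],
    [0,0,0,0,0,0,0.01],
    [0,0,0,0,0,0,0.01],
    [0,0,0,0,0,0,0.01]
  ],
  "grip_force": 80
}}

```text
clock: 3.65
position: [0.513, -0.2929, 0.0604]
ee_rot: [0.714, 0.7, 0.0, 0.001]
ft_force: [-1.0, 1.1, 5.7]
grip_width: 0.272
```

```bash
python3 st.py .5125 -.2927 .059
```

```text
t 3.65 pos [ 0.513  -0.2929  0.0604] yaw 88.91 tilt [ 0.001 -0.001 -1.   ] F [-1.   1.1  5.7] T [ 0.16  0.16 -0.01] w 0.272 q [ 0.91  0.48 -0.59  1.71  0.3   1.04  1.78]
tool shift [ 0.0002 -0.0005  0.0014]
```

Request:
{"op": "move_arm", "data": {
  "moves": [
    [0,0,0,0,0,-0.01,0.01],
    [0,0,0,0,0,-0.025,0.01],
    [0,0,0,0,0,-0.045,0.01],
    [0,0,0,0,0,-0.07,0.01],
    [0,0,0,0,0,-0.1,0.01],
    [0,0,0,0,0,-0.13,0.01],
    [0,0,0,0,0,-0.15,0.01],
    [0,0,0,0,0,-0.16,0.01],
    [0,0,0,0,0,-0.16,0.01]
  ]
}}

```text
clock: 4.55
position: [0.5128, -0.2928, 0.221]
ee_rot: [0.714, 0.7, 0.0, 0.001]
ft_force: [0.5, 0.5, -2.3]
grip_width: 0.271
```

```bash
python3 st.py .5331 .1355 .22
```

```text
t 4.55 pos [ 0.5128 -0.2928  0.221 ] yaw 88.91 tilt [ 0.002 -0.001 -1.   ] F [ 0.5  0.5 -2.3] T [ 0.   -0.05  0.02] w 0.271 q [ 0.95  0.32 -0.63  1.55  0.19  1.33  1.85]
tool shift [4.287e-01 1.210e-02 4.000e-04]
```

Request:
{"op": "move_arm", "data": {
  "moves": [
    [0,0,-1,0.025,0.001,0,0.01],
    [0,0,-2,0.07,0.002,0,0.01],
    [0,0,-3,0.118,0.004,0,0.01],
    [0,0,-4,0.166,0.006,0,0.01],
    [0,0,-5,0.214,0.007,0,0.01],
    [0,0,-6,0.262,0.008,0,0.01],
    [0,0,-7,0.31,0.01,0,0.01],
    [0,0,-8,0.355,0.011,0,0.01],
    [0,0,-8.5,0.395,0.012,0,0.01],
    [0,0,-8.5,0.429,0.012,0,0.01]
  ]
}}

```text
clock: 5.55
position: [0.5311, 0.1389, 0.2182]
ee_rot: [0.659, 0.752, -0.001, -0.001]
ft_force: [0.9, -1.0, -1.9]
grip_width: 0.274
```

Request:
{"op": "move_arm", "data": {
  "moves": [
    [0,0,0,0,0,0.02,0.01],
    [0,0,0,0,0,0.035,0.01],
    [0,0,0,0,0,0.045,0.01],
    [0,0,0,0,0,0.05,0.01],
    [0,0,0,0,0,0.05,0.01],
    [0,0,0,0,0,0.05,0.01]
  ]
}}

```text
clock: 6.15
position: [0.5328, 0.1356, 0.1697]
ee_rot: [0.66, 0.751, 0.0, 0.0]
ft_force: [-0.4, -0.5, -1.5]
grip_width: 0.269
```

```bash
python3 st.py .5331 .1355 .15; python3 -c "
from h import *
s=cams.camera('scene')[:,:,::-1].copy();t=cams.camera('top')[:,:,::-1].copy();cv2.imwrite('pics/s2.png',s);cv2.imwrite('pics/t2.png',t)
cv2.imwrite('pics/a2.png',np.hstack([crop(s,330,110,100,110,4),crop(t,200,150,100,110,4)]))"
```

```text
t 6.15 pos [0.5328 0.1356 0.1697] yaw 97.36 tilt [ 0.001 -0.    -1.   ] F [-0.4 -0.5 -1.5] T [0.05 0.05 0.02] w 0.269 q [ 0.41  0.33 -0.88  1.71  0.27  1.23  1.17]
tool shift [-0.0001  0.0002  0.0197]
```

View pics/a2.png

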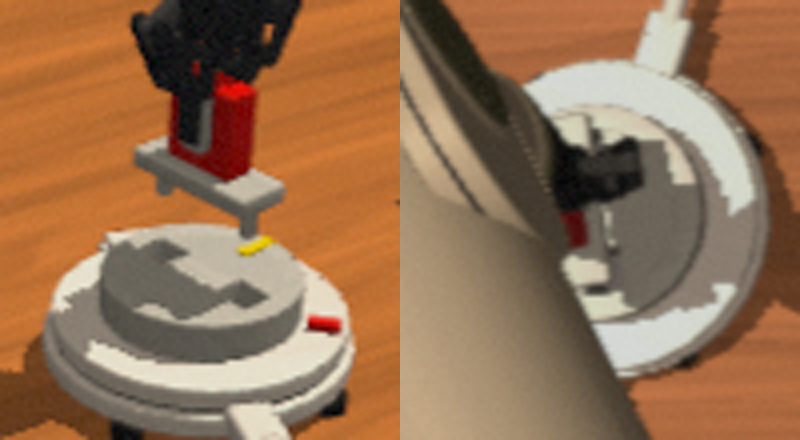

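The key hangs level above the ring. Near prong tip is at about scene (392,168) and far tip at (371,158), with holes below at (391,183) and (371,172). I'll check this against the projection.

Run:
```python
from h import *
th=np.radians(7.4);c=np.array([.5328,.1356]);u=np.array([np.cos(th),np.sin(th)])
for s in(1,-1):
    print(s,"tip",proj("scene",[*(c+s*.038*u),.118]),"bar end top",proj("scene",[*(c+s*.05*u),.154]),"hole",proj("scene",[*(c+s*.038*u),.074]))
v=np.array([-u[1],u[0]])
for a,b in((1,1),(1,-1),(-1,1),(-1,-1)):
    print("bar corner",a,b,(proj("scene",[*(c+a*.05*u+b*.02*v),.154])-[330,110])*4)
```

```text
1 tip [[391.67895216 168.02308172]] bar end top [[396.24977983 157.16374198]] hole [[390.41079732 182.85138579]]
-1 tip [[371.00176786 157.22467696]] bar end top [[368.52910844 143.40798847]] hole [[370.18400432 171.66581753]]
bar corner 1 1 [[287.2917786  179.18172751]]
bar corner 1 -1 [[242.30046398 198.30073586]]
bar corner -1 1 [[176.1440521 125.1355188]]
bar corner -1 -1 [[131.70967063 142.27463169]]
```

The projection matches to about 1 px, and the pocket clearance is ±7 mm. Inserting.

Request:
{"op": "move_arm", "data": {
  "moves": [
    [0,0,0,0,0,0.02,0.01],
    [0,0,0,0,0,0.035,0.01],
    [0,0,0,0,0,0.042,0.01],
    [0,0,0,0,0,0.048,0.01],
    [0,0,0,0,0,0.053,0.01],
    [0,0,0,0,0,0.058,0.01],
    [0,0,0,0,0,0.06,0.01]
  ]
}}

```text
clock: 6.95
position: [0.5325, 0.136, 0.109]
ee_rot: [0.66, 0.751, -0.0, -0.0]
ft_force: [0.6, 0.5, -1.5]
grip_width: 0.269
```

Request:
{"op": "move_arm", "data": {
  "moves": [
    [0,0,0,0,0,0.002,0.01],
    [0,0,0,0,0,0.004,0.01],
    [0,0,0,0,0,0.0055,0.01],
    [0,0,0,0,0,0.0055,0.01],
    [0,0,0,0,0,0.0055,0.01]
  ]
}}

```text
clock: 7.45
position: [0.5327, 0.1361, 0.1041]
ee_rot: [0.66, 0.751, 0.0, 0.0]
ft_force: [0.2, -1.0, 1.8]
grip_width: 0.268
```

```bash
python3 st.py .5331 .1355 .1035; python3 -c "
from h import *
s=cams.camera('scene')[:,:,::-1].copy()
cv2.imwrite('pics/a3.png',crop(s,335,130,95,95,6))"
```

```text
t 7.45 pos [0.5327 0.1361 0.1041] yaw 97.41 tilt [ 0.001 -0.    -1.   ] F [ 0.2 -1.   1.8] T [-0.07  0.15  0.03] w 0.268 q [ 0.38  0.4  -0.85  1.78  0.34  1.11  1.12]
tool shift [-0.0006  0.0003  0.0006]
```

View pics/a3.png

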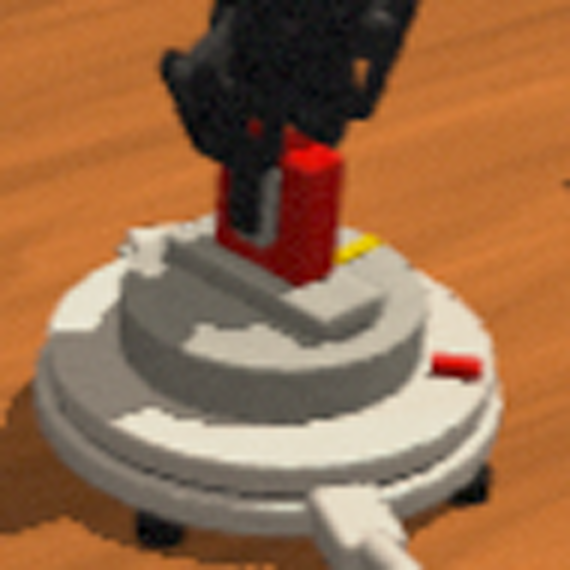

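The crossbar lies flat on the ring with the prongs hidden, and the force turned from −1.5 to +1.8 N, so the key is seated. Now pressing about 1 mm more and turning clockwise (tool +z).

Request:
{"op": "move_arm", "data": {
  "moves": [
    [0,0,0,0,0,0.001,0.01],
    [0,0,3,0,0,0.001,0.01],
    [0,0,7,0,0,0.001,0.01],
    [0,0,11,0,0,0.001,0.01],
    [0,0,15,0,0,0.001,0.01],
    [0,0,19,0,0,0.001,0.01],
    [0,0,23,0,0,0.001,0.01],
    [0,0,27,0,0,0.001,0.01],
    [0,0,30,0,0,0.001,0.01],
    [0,0,30,0,0,0.001,0.01]
  ],
  "grip_force": 110
}}

```text
clock: 8.5
position: [0.533, 0.1359, 0.1039]
ee_rot: [0.832, 0.554, 0.0, 0.001]
ft_force: [-3.4, -0.9, 10.9]
grip_width: 0.264
```

```bash
python3 st.py .5331 .1355 .1035
```

```text
t 8.5 pos [0.533  0.1359 0.1039] yaw 67.3 tilt [ 0.001 -0.001 -1.   ] F [-3.4 -0.9 10.9] T [-0.55  0.91 -0.12] w 0.264 q [ 0.31  0.38 -0.76  1.78  0.29  1.1   0.63]
tool shift [-0.0003  0.0003  0.0004]
```

Request:
{"op": "move_arm", "data": {
  "moves": [
    [0,0,3,0,0,0,0.01],
    [0,0,7,0,0,0,0.01],
    [0,0,11,0,0,0,0.01],
    [0,0,15,0,0,0,0.01],
    [0,0,19,0,0,0,0.01],
    [0,0,23,0,0,0,0.01],
    [0,0,27,0,0,0,0.01],
    [0,0,30,0,0,0,0.01],
    [0,0,30,0,0,0,0.01]
  ]
}}

```text
clock: 9.4
position: [0.5333, 0.1357, 0.1039]
ee_rot: [0.948, 0.32, 0.001, 0.001]
ft_force: [-1.6, -2.7, 8.6]
grip_width: 0.268
```

```bash
python3 st.py .5331 .1355 .1035; python3 -c "
from h import *
s=cams.camera('scene')[:,:,::-1].copy();t=cams.camera('top')[:,:,::-1].copy();cv2.imwrite('pics/s4.png',s);cv2.imwrite('pics/t4.png',t)
cv2.imwrite('pics/a4.png',np.hstack([crop(s,335,130,95,95,4),crop(t,200,155,95,95,4)]))"
```

```text
t 9.4 pos [0.5333 0.1357 0.1039] yaw 37.28 tilt [ 0.002 -0.001 -1.   ] F [-1.6 -2.7  8.6] T [-0.56  0.59  0.05] w 0.268 q [ 0.23  0.35 -0.67  1.78  0.25  1.09  0.13]
tool shift [-0.0003 -0.      0.0004]
```

View pics/a4.png

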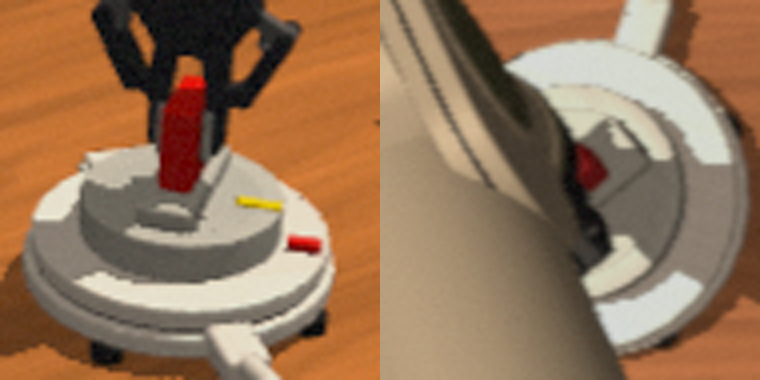

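Yellow mark at scene crop (260,204), i.e. (400,181); red pointer at (306,244), i.e. (411,191). It isn't there yet, so I'll measure the angles.

```bash
cat > ang.py <<'E'
from h import *
def run(f,box):
    s=cv2.imread(f);hsv=cv2.cvtColor(s,cv2.COLOR_BGR2HSV).astype(int)
    c=np.array([.5331,.1355])
    x0,y0,x1,y1=box
    for n,m,z in(("yellow",(abs(hsv[...,0]-28)<6)&(hsv[...,1]>170)&(hsv[...,2]>110),.075),("red",((hsv[...,0]<4)|(hsv[...,0]>176))&(hsv[...,1]>180),.050)):
        k=np.zeros(m.shape,bool);k[y0:y1,x0:x1]=m[y0:y1,x0:x1]
        v,u=np.nonzero(k); P=unproj("scene",np.c_[u,v],z)[:,:2]-c
        r=np.linalg.norm(P,axis=1);ok=(r>.03)&(r<.11)
        q=P[ok].mean(0);print(n,ok.sum(),"px",u[ok].mean().round(1),v[ok].mean().round(1),"ang",np.degrees(np.arctan2(q[1],q[0])).round(2),"r",np.linalg.norm(q).round(4))
E
python3 -c "
from ang import run
run('pics/scene0.png',(340,150,425,225));run('pics/s4.png',(391,170,425,200))"
```

```text
yellow 18 px 393.4 171.3 ang 96.09 r 0.0489
red 22 px 410.8 190.9 ang 37.21 r 0.0845
yellow 20 px 398.8 180.4 ang 36.5 r 0.0504
red 22 px 410.8 190.9 ang 37.21 r 0.0845
```

Request:
{"op": "move_arm", "data": {
  "moves": [
    [0,0,0,0,0,-0.001,0.01],
    [0,0,0,0,0,-0.001,0.03],
    [0,0,0,0,0,-0.001,0.055],
    [0,0,0,0,0,-0.001,0.055],
    [0,0,0,0,0,-0.001,0.055],
    [0,0,0,0,0,-0.01,0.055],
    [0,0,0,0,0,-0.03,0.055],
    [0,0,0,0,0,-0.06,0.055],
    [0,0,0,0,0,-0.1,0.055],
    [0,0,0,0,0,-0.14,0.055]
  ]
}}

```text
clock: 10.5
position: [0.5321, 0.1361, 0.2448]
ee_rot: [0.947, 0.321, -0.0, -0.0]
ft_force: [0.7, 0.0, 0.2]
grip_width: 0.645
```

Request:
{"op": "move_arm", "data": {
  "moves": [
    [0,0,0,-0.182,0.239,0,0.055],
    [0,0,0,-0.182,0.239,0,0.055],
    [0,0,0,-0.182,0.239,0,0.055],
    [0,0,0,-0.182,0.239,0,0.055],
    [0,0,0,-0.182,0.239,0,0.055],
    [0,0,0,-0.182,0.239,0,0.055],
    [0,0,0,-0.182,0.239,0,0.055],
    [0,0,0,-0.182,0.239,0,0.055]
  ]
}}

```text
clock: 11.3
position: [0.533, -0.1654, 0.2432]
ee_rot: [0.948, 0.32, 0.0, -0.0]
ft_force: [0.1, 1.1, -0.7]
grip_width: 0.646
```

```bash
python3 st.py .5331 .1355 .1035; python3 -c "
from h import *
s=cams.camera('scene')[:,:,::-1].copy();t=cams.camera('top')[:,:,::-1].copy();cv2.imwrite('pics/s5.png',s);cv2.imwrite('pics/t5.png',t)
cv2.imwrite('pics/a5.png',np.hstack([crop(s,335,130,95,95,4),crop(t,205,160,80,95,5)[:380]]))
from ang import run
run('pics/s5.png',(391,170,425,200))"
```

```text
t 11.3 pos [ 0.533  -0.1654  0.2432] yaw 37.27 tilt [ 0.  0. -1.] F [ 0.1  1.1 -0.7] T [ 0.1   0.01 -0.04] w 0.646 q [ 0.65  0.22 -0.5   1.6   0.1   1.35  0.79]
tool shift [ 0.1823 -0.2393  0.1398]
yellow 20 px 398.8 180.4 ang 36.5 r 0.0504
red 21 px 410.9 190.9 ang 37.44 r 0.0846
```

View pics/a5.png

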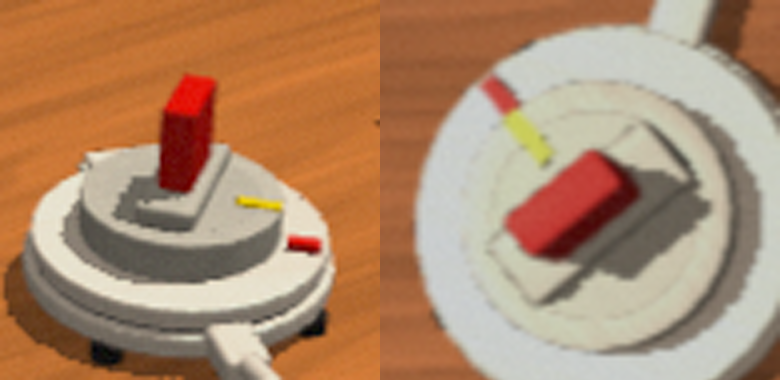

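In the top view the yellow mark (about (234,187)) lines up radially with the red pointer (about (229,179)), and the key stands free and flat on the ring. I'll check it numerically in the top picture.

Run:
```python
from h import *
t=cv2.imread("pics/t5.png");hsv=cv2.cvtColor(t,cv2.COLOR_BGR2HSV).astype(int)
c=np.array([.5331,.1355])
v,u=np.mgrid[160:235,205:290];h=hsv[160:235,205:290]
for n,m,z in(("yellow",(abs(h[...,0]-28)<7)&(h[...,1]>90),.075),("red",((h[...,0]<6)|(h[...,0]>174))&(h[...,1]>110)&(np.hypot(u-229,v-179)<8),.05)):
    P=unproj("top",np.c_[u[m],v[m]],z)[:,:2]-c;q=P.mean(0)
    print(n,m.sum(),u[m].mean(),v[m].mean(),np.degrees(np.arctan2(q[1],q[0])),np.linalg.norm(q))
def C(p): return (np.array(p,float)+.5)/5-.5+[205,160]
q=unproj("top",C([[640-380,122],[692-380,185],[540-380,303],[487-380,240]]),.088);a=(q[0]+q[1]-q[2]-q[3])/2
print("bar",q.mean(0),np.linalg.norm(a),np.degrees(np.arctan2(a[1],a[0])))
j0=cv2.imread("pics/top0.png")[105:160,310:360].astype(int);print("jarrito diff",abs(j0-t[105:160,310:360]).mean())
```

```text
yellow 47 234.25531914893617 186.7872340425532 39.90844183768062 0.052733239700725944
red 24 228.58333333333334 178.33333333333334 39.64271452445964 0.08546454663355993
bar [0.53332822 0.13582919 0.088     ] 0.09435439469713348 -53.303683460834506
jarrito diff 2.313939393939394
```

```bash
python3 -c "
from workcell import manip
print(manip.hand_in(), manip.get_obs()['clock'])"
```

```text
the job is handed in; nothing more can be done
the job is handed in; nothing more can be done
```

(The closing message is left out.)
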